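Clear the fixture plate: knock the pins down and wipe off the chips

ROBOT

A 6-joint arm with a two-finger parallel gripper is mounted at the origin on the work surface. World frame = base frame: x ahead of the robot, y to its left, z up, the work surface at z = 0. Lengths are in m, angles in rad, forces in N, time in s.
With the tool pointing down it reaches from about 0.3 to 0.875 m from the base axis. Payload 4.2 kg.
Tool frame: the origin (TCP) lies on the mounting face of the last link; the fingertips stand 173 mm ahead of it and the grasp point (between the pads) lies 155 mm ahead of it (hold_point_z is the distance from the TCP to the grasp point, in m); z points along the fingers, y is the line along which they close (so a half turn about z gives the same grasp; the last joint's range is limited). The gripper opens to 85 mm and grips with 20 to 120 N. Pads are 22 mm wide; open, the fingers measure 114 mm over their backs; the gripper's body (76 mm by 85 mm) begins 54 mm behind the grasp point. The pads swing forward as they close: fully open they stand 13 mm farther back than shut.
Start: joints at [1.107, 0.32, 1.565, -0, 1.257, -0.02], TCP at [0.247, 0.519, 0.405] pointing down, gripper open.
Joint ranges: [-3.11, 3.11], [-0.84, 2.01], [0.21, 2.61], [-1.34, 4.49], [0.05, 2.63], [-2.56, 2.56]. Speed limits (rad/s): [2.57, 2.57, 3.14, 3.14, 3.14, 3.14].

INTERFACE

Orientations are given as a rotation vector (axis times angle).
In Python, from bench import observe, capture, hand_in, hold_point_z gives the robot as it stands.
- The arm moves only by the tool step_arm, never from a script. Its argument "targets" is text: rows parted by semicolons, each of 7 numbers parted by spaces: the closure, from -1 (fully open) to 1 (shut), then the shift along the tool's x, y, z in cm, then the turn, a rotation vector about the tool's x, y, z in rad. In form: claw x y z rx ry rz; .... A call has 1 to 12 rows; each row shifts and turns the commanded pose from where the row before left it, along the tool's axes as they then stand; what a row does not reach is not made up. A row lasts 1/10 s, in which the tool goes at most 50 mm and 8.59 degrees, less where a joint would pass 70% of its speed; a pose out of reach is approached as far as the arm can. A call with a gripper value outside its range is refused whole. The fingers move at their own pace and stop on an object; "newtons" is the grip in N (left out, the last holds). Time passes only in rows, so rows that do not move let the fingers close. It gives the time, the measured TCP pose, the force, the opening and the grip force at its end, in the units of the state.
- observe(): the state, without advancing time (a new reading comes with each control period).
- capture(name): name is "scene" or "top"; returns a dict with "frame" (420x560x3 uint8, red, green, blue), "intrinsics" (3x3 intrinsics, pixels), "k1" (the pictures are not rectified: a ray, as slopes to the right and down, at radius r is drawn at 1 + k1 r^2 times it, then the intrinsics apply), "view" (4x4, takes a point from world to camera coordinates). Camera axes: x right, y down, z forward; pixel columns grow to the right and rows downward; lengths in m; the calibration is good to about 2 mm. A picture is of the moment at which its call begins. There is no depth.
- hand_in(): hands the job in; it is judged then, once.
The state is a dict: "time_s": time; "q": joint angles; "joint_vel": joint speeds; "joint_efforts": joint torques, N m; "ee_pos": TCP position; "tcp_rot": TCP orientation; "contact_force": force on the tool from outside, world axes, zero at the start; "torque": the same for the moment, N m; "finger_gap": finger opening in m; "grip_force": force on a finger pad.
Only numpy, scipy, OpenCV 4.12 (cv2) and the standard library are available. Lean on these libraries where they do the work, as an engineer would, in place of code of your own. Each camera call takes 0.05 s, during which the arm holds its last target. There are 200 camera calls.

TASK

Get the round fixture plate ready for the next part: take the mallet and knock both raised pins down flush with the plate, with quick blows rather than a slow press, then take the scraper block and wipe all the loose metal chips off the plate into the undivided tray beside it. Finally leave the mallet and the scraper standing upright on the open bench, clear of the plate and its trays. Use the tools, not the gripper, on pins and chips, keep the mallet off the chips, and leave the other things on the bench where they are.

Things in the scene. Friction and masses are not known exactly. Their poses are not given: they have to be found in the camera images.
- plate: round aluminium fixture plate, diameter 240, 12 mm thick, fixed on a black block 120 x 120 x 33 mm: top 45 mm above the bench, 33 mm of space below the overhanging rim. Origin on the bench under its centre; axes fixed to the plate; the pins stand at (45, -45) and (-45, 45) mm
- plate_handle (a point): top of a fixed black bar handle that stands on the plate's far rim: x = +87 to +101, y = -45 to +45 mm in the plate's axes, 42 mm above the plate
- plate_standoff (a point): top of a fixed steel hexagon stand-off (not a pin), 17 mm wide, 30 mm high, on the plate's near rim at x = -100, y = 0 mm
- pin_a (a joint): how far the first pin is down, m: 0 fully up (20 mm proud of the plate), 0.020 home (flush with the plate). Starts 12 to 20 mm proud. A plain round steel pin, diameter 14, in a brass-rimmed hole, sprung, with a tight sleeve that holds it wherever it is left; it takes about 8 N to move
- pin_b (a joint): the same for the second pin, equal to the first
- pin_a_top (a point): centre of the first pin's flat top
- pin_b_top (a point): centre of the second pin's flat top
- mallet: mallet, 0.4 kg, standing on one face of its head with the handle level. Head: upright cylinder, steel with white plastic faces, diameter 34 (faces flat over diameter 28), 72 mm high, axis at x = +50 mm. Wooden handle along x from x = -75 to +35, 18 mm wide (y), 26 mm high, its middle 40 mm above the face. Origin level with the lower face, under the grip point; z up
- mallet_face (a point): centre of the head's lower (striking) face
- scraper: scraper block, 0.18 kg, standing on its sole: grey block 90 long (x) x 28 (y) x 28 mm high, with a wooden grip on it 56 long (x) x 20 wide (y), reaching from 28 to 74 mm high. Origin at the centre of the sole, z up; it sweeps along its y with either long face
- scraper_grip (a point): middle of the wooden grip, 54 mm above the sole
- tray: chip tray: plain open steel tray without dividers, 220 (x) x 120 (y) x 26 mm high, 3 mm walls, fixed, tucked under the plate's rim on one side; centre 135 mm from the plate's centre along the plate's +y or -y, parallel to the plate's axes (75 to 195 mm from the plate's centre). Origin at the centre of its underside
- partsbox: parts box, as large as the tray but divided into four compartments with screws in them, fixed on the other side of the plate; no chips belong in it. Origin at the centre of its underside
- chip1: loose metal offcut (chip) lying on the plate, rectangular, 16 x 12 x 8 mm, 12 g; origin at the centre of its underside
- chip2: loose metal offcut (chip) lying on the plate, round slug, diameter 16, 8 mm high, 12 g; origin at the centre of its underside
- chip3: loose metal offcut (chip) lying on the plate, rectangular, 18 x 10 x 9 mm, 12 g; origin at the centre of its underside
- chip4: loose metal offcut (chip) lying on the plate, hexagonal slug, 17 mm across corners, 8 mm high, 12 g; origin at the centre of its underside
- jar: bystander: screw jar, diameter 56, 75 mm high, about 0.5 m to the side; origin at its underside
- hexset: bystander: hex key holder with keys, about 100 x 32 x 23 mm; origin at its underside
- chandle: bystander: black C-shaped handle lying flat, 70 x 120 x 12 mm; origin at its underside
- collar: bystander: aluminium ring, outer diameter 68, 14 mm high; origin at its underside
- driver: bystander: screwdriver lying along its x, about 200 mm long, 30 mm high; origin at its underside
- gauge: bystander: flat black panel 50 x 90 x 10 mm; origin at its underside
- dialstand: dial gauge stand, fixed behind the plate: base 50 x 60 x 45 mm, steel column 200 mm high, a short arm along +y at 165 mm with a dial 90 mm out; origin at the centre of its underside
Mind the look-alikes: they are no part of the job. Of the things that look like the mallet, take the one that is farthest from the robot's base at the start.

How it is judged:
On the way, in this order (a step that is already met when the one before it is completed fails the run):
1. one pin is driven down by a blow of the mallet (the pin moving faster than 0.04 m/s) (((velocity of joint pin_a above 0.04 m/s and contact force between mallet and pin_a above 1 N) or (velocity of joint pin_b above 0.04 m/s and contact force between mallet and pin_b above 1 N))).
2. with one pin home, the other is driven down by a blow of the mallet (((value of joint pin_a above 0.018 m and (velocity of joint pin_b above 0.04 m/s and contact force between mallet and pin_b above 1 N)) or (value of joint pin_b above 0.018 m and (velocity of joint pin_a above 0.04 m/s and contact force between mallet and pin_a above 1 N)))).
3. with both pins home, the scraper pushes a chip (value of joint each of pin_a, pin_b above 0.018 m and (contact force between scraper and chip1 above 0.02 N or contact force between scraper and chip2 above 0.02 N or contact force between scraper and chip3 above 0.02 N or contact force between scraper and chip4 above 0.02 N)).
4. all chips are in the tray (x of chip1 in the frame of tray between -0.11 and 0.11 m and y of chip1 in the frame of tray between -0.06 and 0.06 m and z of each of chip1, chip2, chip3, chip4 in the frame of tray below 0.026 m and x of chip2 in the frame of tray between -0.11 and 0.11 m and y of chip2 in the frame of tray between -0.06 and 0.06 m and x of chip3 in the frame of tray between -0.11 and 0.11 m and y of chip3 in the frame of tray between -0.06 and 0.06 m and x of chip4 in the frame of tray between -0.11 and 0.11 m and y of chip4 in the frame of tray between -0.06 and 0.06 m), for 0.2 s.
At the end, for the whole second after the job is handed in: Both pins are home (within 2 mm of flush), all four chips lie in the undivided tray, and the mallet and the scraper stand upright (within 0.15 rad) and still on the bench itself, their origins more than 220 mm from the plate's centre (all of step 4 and value of joint each of pin_a, pin_b above 0.018 m and height (world z) of each of mallet, scraper below 0.012 m and angle between each of mallet, scraper's own z axis and vertical below 0.15 rad and horizontal distance between each of mallet, scraper and plate above 0.22 m and linear speed of each of mallet, scraper below 0.02 m/s); the robot touches nothing.
It fails at once if the gripper's fingers touch a pin (contact force between the fingers and pin_a above 1 N or contact force between the fingers and pin_b above 1 N).
It fails at once if the fingers or the mallet push a chip (contact force between any of the fingers, mallet and chip1 above 1 N or contact force between any of the fingers, mallet and chip2 above 1 N or contact force between any of the fingers, mallet and chip3 above 1 N or contact force between any of the fingers, mallet and chip4 above 1 N).
It fails at once if a bystander is moved by more than 25 mm (distance of any of jar, hexset, chandle, collar, driver, gauge from where it was at the start of the episode above 0.025 m).
It also fails if it takes over 72 s, if anything falls off the work surface, if the arm or the gripper's body presses on something with over 40 N, if the wrist force passes 120 N, or if a joint passes its speed limit or range.

## Working session

There is one attempt and no reset: what is moved stays moved. The work goes in short steps, Python scripts to look and compute and a tool call to move; the robot and the scene stay as the last step left them, time stands still between calls to the robot, and variables do not carry over. Pictures are saved under pics/ and viewed, at most 13 in all, crops included, and the job is handed in when it is done.

Besides the shell and the picture viewer there is one more tool, called after "Call:" as name(argument=value, ...) on one line, values as JSON. step_arm: Moves the arm, as the interface text tells. Its arguments: {"type":"object","properties":{"targets":{"type":"string"},"newtons":{"type":"number"}},"required":["targets"]}

```bash
mkdir -p pics; ls
cat > h.py <<'E'
import numpy as np, cv2
from bench import observe, capture, hand_in, hold_point_z
def ray(c,u,v):
    K=c["intrinsics"];k1=c["k1"]
    d=np.array([(u-K[0][2])/K[0][0],(v-K[1][2])/K[1][1]]);s=d.copy()
    for _ in range(30): s=d/(1+k1*(s@s))
    V=np.array(c["view"]);R=V[:3,:3];t=V[:3,3]
    return -R.T@t, R.T@np.array([s[0],s[1],1.])
def onz(c,u,v,z):
    o,d=ray(c,u,v); return o+d*(z-o[2])/d[2]
def proj(c,p):
    V=np.array(c["view"]);q=V[:3,:3]@np.array(p)+V[:3,3];s=q[:2]/q[2];s=s*(1+c["k1"]*(s@s));K=c["intrinsics"]
    return np.array([K[0][0]*s[0]+K[0][2],K[1][1]*s[1]+K[1][2]])
def snap(name,f=None):
    c=capture(name)
    if f: cv2.imwrite("pics/"+f,cv2.cvtColor(c["frame"],cv2.COLOR_RGB2BGR))
    return c
E
python3 - <<'E'
from h import *
import pickle
for n in("top","scene"):
    c=snap(n,n+"0.png");pickle.dump(c,open(n+"0.pkl","wb"))
    print(n,c["intrinsics"],c["k1"],ray(c,280,210))
s=observe();print(hold_point_z,s)
E
```

```text
pics
top [[540.28179434   0.         274.57776117]
 [  0.         540.28179434 213.46001723]
 [  0.           0.           1.        ]] 0.05138707044251021 (array([ 0.26762121, -0.0145231 ,  1.68333647]), array([ 0.16917827, -0.00786564, -0.98562598]))
scene [[421.23315118   0.         284.37229527]
 [  0.         421.23315118 207.59049787]
 [  0.           0.           1.        ]] 0.017804745792469007 (array([ 0.95767006, -0.45655842,  1.04524097]), array([-0.37860318,  0.38625122, -0.84119563]))
0.1547 {'time_s': 0.1, 'q': array([ 1.10698543e+00,  3.20235546e-01,  1.56554997e+00,  1.78249619e-05,
        1.25736870e+00, -2.00398853e-02]), 'joint_vel': array([-0.00062687, -0.00073367, -0.00393439,  0.0003949 , -0.00110014,
        0.00027591]), 'joint_efforts': array([ 6.84877887e-05, -4.16404045e+01, -2.34704286e+01, -1.51127324e-04,
        4.79033057e-03,  1.92510328e-05]), 'ee_pos': array([0.24682951, 0.51916944, 0.4039645 ]), 'tcp_rot': array([-6.91290370e-01, -3.06419036e+00,  2.37479741e-03]), 'contact_force': array([-0.4838243 ,  0.08142867, -0.10156317]), 'torque': array([-0.0428999, -0.0195293,  0.0339308]), 'grip_force': 0.0, 'finger_gap': 0.08537848993527129}
```

View pics/top0.png

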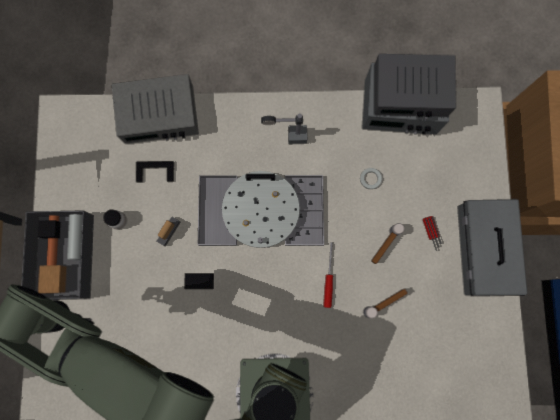

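View pics/scene0.png

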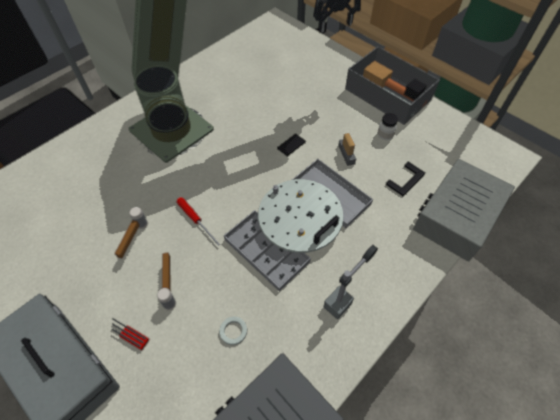

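The top view shows the plate at (261,210), the handle at (261,177), the undivided tray on the left and the divided box on the right. The mallets have their heads at (398,229), which is the farther one, and (372,312). The scraper is at (169,231). Next I'll enlarge these.

Run:
```python
import pickle,cv2,numpy as np
a=pickle.load(open("top0.pkl","rb"))["frame"];b=pickle.load(open("scene0.pkl","rb"))["frame"]
def up(im,x0,y0,w,h,s): return cv2.resize(im[y0:y0+h,x0:x0+w],None,fx=s,fy=s,interpolation=cv2.INTER_CUBIC)[:,:,::-1]
cv2.imwrite("pics/p1.png",np.hstack([up(a,216,165,95,95,4.2),up(b,250,168,100,100,4)[:399]][:1]+[up(b,250,168,100,100,3.99)]))
cv2.imwrite("pics/p2.png",np.hstack([up(a,360,215,60,60,6),up(a,145,205,60,60,6)]))
```

```text
(no output)
```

View pics/p1.png

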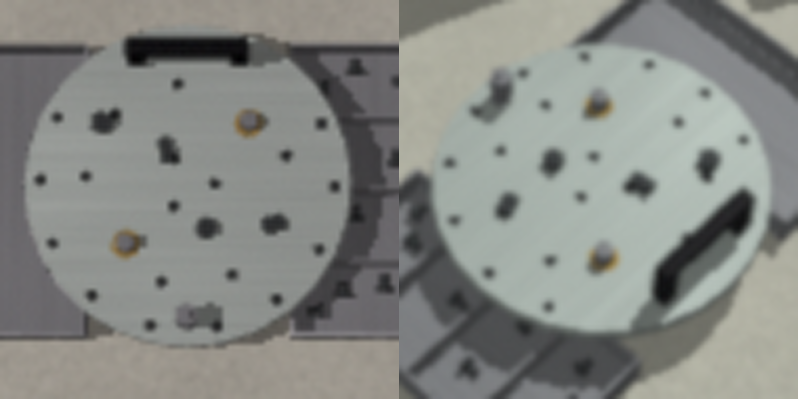

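View pics/p2.png

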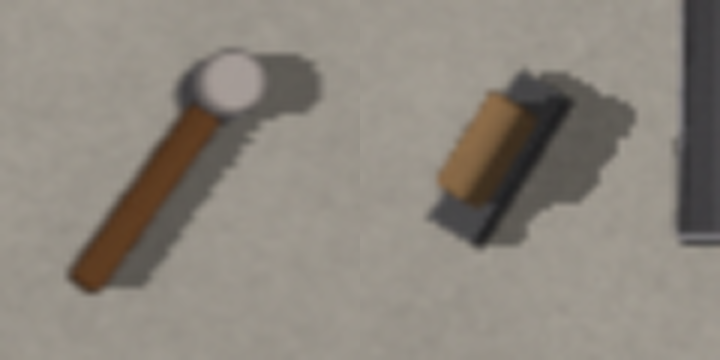

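The plate crop shows brass-rimmed pins at (250,122) and (125,243). The chips are at (105,122), (169,150), (207,228) and (275,224), the stand-off at (187,317) and the handle at (187,50). The other crop shows the mallet head at (232,80) with the handle end at (90,280), and the scraper grip centred at (485,147).

```bash
cat > m.py <<'E'
from h import *
import pickle
T=pickle.load(open("top0.pkl","rb"));S=pickle.load(open("scene0.pkl","rb"))
def blobs(c,m,mn=4):
    n,l,st,ce=cv2.connectedComponentsWithStats(m.astype(np.uint8));return [(ce[i],st[i,4],l==i) for i in range(1,n) if st[i,4]>=mn]
def hsv(c): return cv2.cvtColor(c["frame"],cv2.COLOR_RGB2HSV).astype(int)
E
python3 - <<'E'
from m import *
def cr(X,Y,x0,y0,s): return (x0+(X+.5)/s-.5,y0+(Y+.5)/s-.5)
P=lambda X,Y,z:onz(T,*cr(X,Y,216,165,4.2),z)
Q=lambda X,Y,z:onz(S,*cr(X-399,Y,250,168,3.99),z)
pr=lambda n,*a:print(n,*[np.round(x[:2],4) for x in a])
pr("pinA",P(250,122,.06),Q(599,100,.06));pr("pinB",P(125,243,.06),Q(603,253,.06))
for n,a,b in(("c1",(105,122),(707,163)),("c2",(169,150),(638,184)),("c3",(207,228),(552,161)),("c4",(275,224),(507,206))):pr(n,P(*a,.049),Q(*b,.049))
pr("so",P(187,316,.075),Q(501,78,.075)); pr("handle",P(187,45,.087))
# plate rim: fit from left/right/top/bottom edges
pts=[P(25,185,.045),P(350,190,.045),P(188,346,.045)];pr("rim",*pts)
for nm,C in(("T",T),("S",S)):
    h=hsv(C); br=(h[...,0]>5)&(h[...,0]<20)&(h[...,1]>110)&(h[...,2]>60)
    for ce,a,m in blobs(C,br,15):
        ys,xs=np.nonzero(m);d=np.c_[xs,ys]-ce;w=np.linalg.svd(d,full_matrices=0)[2][0];k=d@w
        e1,e2=ce+w*k.min(),ce+w*k.max()
        print(nm,"wood",ce.round(1),a,onz(C,*ce,.053)[:2].round(4),onz(C,*e1,.053)[:2].round(4),onz(C,*e2,.053)[:2].round(4),"z.064",onz(C,*ce,.064)[:2].round(4))
c2=lambda X,Y,z:onz(T,*cr(X,Y,360,215,6),z)
pr("head",c2(232,81,.072))
c3=lambda X,Y,z:onz(T,*cr(X-360,Y,145,205,6),z)
pr("scr ends",c3(485,245,.0),c3(569,98,.0),c3(432,215,.028),c3(522,70,.028),"",) if 0 else pr("scr",c3(482,240,.014),c3(568,100,.014),c3(432,215,.028),c3(522,72,.028))
pr("grip",c3(497,92,.074),c3(535,108,.074),c3(440,182,.074),c3(475,204,.074))
E
```

```text
pinA [ 0.5973 -0.0135] [0.514  0.0772]
pinB [0.5097 0.0784] [ 0.6014 -0.0138]
c1 [0.6014 0.0929] [0.6008 0.0961]
c2 [0.5797 0.0462] [0.5774 0.0492]
c3 [0.5213 0.0192] [0.5208 0.0214]
c4 [ 0.5234 -0.0305] [ 0.5239 -0.0274]
so [0.4541 0.0338] [0.4576 0.0348]
handle [0.6492 0.0309]
rim [0.5562 0.1521] [ 0.5482 -0.0859] [0.4357 0.0342]
T wood [540.1 138. ] 4951 [ 0.7579 -0.833 ] [ 0.9742 -0.8437] [ 0.5237 -0.8199] z.064 [ 0.7546 -0.8274]
T wood [ 52.7 217.3] 46 [0.5373 0.6628] [0.5375 0.6739] [0.5371 0.65  ] z.064 [0.5355 0.6583]
T wood [540.5 220.3] 351 [ 0.502  -0.8101] [ 0.5041 -0.7528] [ 0.5    -0.8644] z.064 [ 0.5004 -0.8047]
T wood [165.6 229.6] 136 [0.4933 0.3214] [0.5161 0.3079] [0.4707 0.3347] z.064 [0.4918 0.3191]
T wood [383.7 247.5] 189 [ 0.4269 -0.3381] [ 0.4698 -0.3712] [ 0.3848 -0.3056] z.064 [ 0.4258 -0.3359]
T wood [ 49.9 270.6] 840 [0.3763 0.6627] [0.4743 0.6593] [0.3105 0.6649] z.064 [0.3756 0.6582]
T wood [391.1 299.4] 187 [ 0.2724 -0.3518] [ 0.2972 -0.3958] [ 0.2475 -0.3076] z.064 [ 0.2724 -0.3496]
S wood [412.9  18.5] 3027 [0.2637 1.01  ] [0.146  0.8864] [0.3947 1.1469] z.064 [0.2714 0.9938]
S wood [405.   57.9] 127 [0.3809 0.7891] [0.2945 0.7891] [0.4726 0.7889] z.064 [0.3873 0.7753]
S wood [382.5  76.6] 612 [0.3828 0.65  ] [0.3067 0.6571] [0.4834 0.6406] z.064 [0.3892 0.6377]
S wood [348.1 143.6] 129 [0.493  0.3232] [0.464  0.3508] [0.5208 0.2969] z.064 [0.4982 0.3146]
S wood [126.8 238.3] 291 [ 0.2787 -0.3492] [ 0.251  -0.3007] [ 0.3054 -0.3958] z.064 [ 0.2862 -0.3504]
S wood [165.5 270.2] 201 [ 0.4275 -0.3351] [ 0.388  -0.3052] [ 0.4644 -0.363 ] z.064 [ 0.4334 -0.3365]
head [ 0.4828 -0.3807]
scr [0.4518 0.3307] [0.5242 0.2873] [0.4636 0.3536] [0.5371 0.3087]
grip [0.5196 0.3121] [0.5112 0.2929] [0.4747 0.3397] [0.4633 0.3221]
```

```bash
cat > plan.py <<'E'
import sys
from h import *
from scipy.spatial.transform import Rotation as R
# plan.py claw step_mm x y z yaw_y_deg [more waypoints...]  -> rows (tool down)
def yawR(d):
    a=np.radians(d); y=np.array([np.cos(a),np.sin(a),0]); z=np.array([0,0,-1.]); return np.c_[np.cross(y,z),y,z]
if __name__=="__main__":
    A=[float(x) for x in sys.argv[1:]];claw,st=A[:2];s=observe()
    p=np.array(s["ee_pos"]);r=R.from_rotvec(s["tcp_rot"]).as_matrix();rows=[]
    for w in np.array(A[2:]).reshape(-1,4):
        g=yawR(w[3]);L=w[:3]-p;tot=R.from_matrix(r.T@g).as_rotvec()
        n=max(1,int(np.ceil(max(np.linalg.norm(L)*1000/st,np.linalg.norm(tot)/.145))));p0=p.copy();r0=r.copy()
        for i in range(1,n+1):
            dec=1 if i<n else 2
            d=np.round(r.T@(p0+L*i/n-p)*100,dec);p=p+r@d/100
            t=np.round(R.from_matrix(r.T@(r0@R.from_rotvec(tot*i/n).as_matrix())).as_rotvec(),3);r=r@R.from_rotvec(t).as_matrix()
            rows.append("%g "%claw+" ".join("%g"%x for x in [*d,*t]))
    print(len(rows));[print("; ".join(rows[i:i+12])) for i in range(0,len(rows),12)]
E
python3 plan.py -1 48 .42 .1 .36 64 .4527 -.3574 .33 52.3
```

```text
20
-1 -3.4 -3 0.4 -0 -0 0.001; -1 -3.3 -3.1 0.5 -0 -0 0.001; -1 -3.4 -3 0.4 -0 -0 0.001; -1 -3.4 -3 0.5 -0.001 -0 0.001; -1 -3.3 -3.1 0.4 0 -0 0.001; -1 -3.4 -3 0.5 0 -0 0.001; -1 -3.4 -3 0.4 -0 -0 0.001; -1 -3.4 -3 0.4 -0 -0 0.001; -1 -3.4 -3.1 0.5 -0 -0 0.001; -1 -3.37 -2.97 0.42 -0.001 -0 0.001; -1 -2.3 -4 0.3 0 -0 0.02; -1 -2.4 -3.9 0.3 0 -0 0.021
-1 -2.4 -3.9 0.3 0 -0 0.02; -1 -2.6 -3.8 0.3 0 -0 0.021; -1 -2.6 -3.7 0.3 0 -0 0.02; -1 -2.7 -3.8 0.3 0 -0 0.021; -1 -2.7 -3.6 0.3 0 -0 0.02; -1 -2.9 -3.6 0.3 0 -0 0.02; -1 -2.9 -3.6 0.3 0 -0 0.021; -1 -2.99 -3.43 0.29 0 -0 0.02
```

Call:
step_arm(targets="-1 -3.4 -3 0.4 0 0 0; -1 -3.4 -3 0.4 0 0 0; -1 -3.4 -3 0.4 0 0 0; -1 -3.4 -3 0.4 0 0 0; -1 -3.4 -3 0.4 0 0 0; -1 -3.4 -3 0.4 0 0 0; -1 -3.4 -3 0.4 0 0 0; -1 -3.4 -3 0.4 0 0 0; -1 -3.4 -3 0.5 0 0 0; -1 -3.4 -3 0.4 0 0 0; -1 -2.3 -4 0.3 0 0 0.02; -1 -2.4 -3.9 0.3 0 0 0.02", newtons=110)

```text
time_s: 1.3
ee_pos: [0.4328, 0.0089, 0.3573]
tcp_rot: [-0.754, -3.049, 0.0]
contact_force: [0.7, 0.4, 0.3]
finger_gap: 0.085
grip_force: 0.0
```

Call:
step_arm(targets="-1 -2.4 -3.9 0.3 0 0 0.02; -1 -2.6 -3.8 0.3 0 0 0.02; -1 -2.6 -3.7 0.3 0 0 0.02; -1 -2.7 -3.8 0.3 0 0 0.02; -1 -2.7 -3.6 0.3 0 0 0.02; -1 -2.9 -3.6 0.3 0 0 0.02; -1 -2.9 -3.6 0.3 0 0 0.02; -1 -3 -3.4 0.3 0 0 0.02")

```text
time_s: 2.1
ee_pos: [0.4632, -0.3564, 0.3331]
tcp_rot: [-0.996, -2.979, -0.001]
contact_force: [1.8, 0.0, 0.7]
finger_gap: 0.0853
grip_force: 0.0
```

```bash
python3 plan.py -1 48 .4527 -.3574 .29 52.3 .4527 -.3574 .1947 52.3; python3 -c "
from h import *
snap('top','near1.png');c=snap('scene')
cv2.imwrite('pics/near1.png',cv2.resize(c['frame'][170:330,80:260],None,fx=3,fy=3)[:,:,::-1]);s=observe();print(s['ee_pos'],s['tcp_rot'],s['time_s'])"
```

```text
3
-1 0.77 -0.72 4.31 0 -0.001 0.013; -1 0 -0 4.8 0 0 -0; -1 0.01 -0 4.73 0 0 -0
[ 0.46364435 -0.35902626  0.33248592] [ 1.00056372e+00  2.97721621e+00 -2.67321692e-03] 2.2
```

View pics/near1.png

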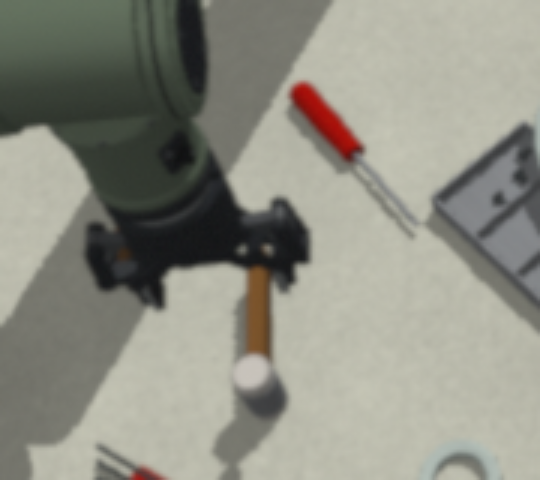

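The gripper hangs over the mallet handle, with the head clear at (250,378).

Call:
step_arm(targets="-1 0.97 -0.53 4.2 0 0 0.013; -1 0 0 4.8 0 0 0; -1 0 0 4.78 0 0 0; -1 0 0 0 0 0 0; 1 0 0 0 0 0 0; 1 0 0 0 0 0 0; 1 0 0 0 0 0 0; 1 0 0 0 0 0 0; 1 0 0 0 0 0 0")

```text
time_s: 3.1
ee_pos: [0.4528, -0.3531, 0.1976]
tcp_rot: [1.012, 2.972, -0.002]
contact_force: [-0.7, 0.2, 8.1]
finger_gap: 0.0162
grip_force: 107.1
```

```bash
python3 -c "
from h import *
s=observe();print(s)"
```

```text
{'time_s': 3.1, 'q': array([-6.82249239e-01,  5.21315780e-01,  1.82863000e+00, -6.89730714e-04,
        7.89151880e-01, -1.59609462e+00]), 'joint_vel': array([ 0.00156573, -0.0018817 , -0.00867855,  0.0202082 ,  0.0005233 ,
       -0.0053777 ]), 'joint_efforts': array([ -1.2364237 , -39.36966419, -15.32923222,  -0.1497365 ,
        -0.44300149,   0.07977917]), 'ee_pos': array([ 0.45278516, -0.35311214,  0.19764315]), 'tcp_rot': array([ 1.01205748e+00,  2.97181859e+00, -2.07854615e-03]), 'contact_force': array([-0.65304217,  0.21718223,  8.05892736]), 'torque': array([ 0.02561646,  0.15410906, -0.00568294]), 'grip_force': 107.07576155662537, 'finger_gap': 0.01623823069422936}
```

```bash
python3 plan.py 1 45 .4528 -.3531 .28 52.4 .5619 -.0036 .325 75
```

```text
11
1 -0 -0 -4.1 -0 0.001 -0; 1 -0.02 -0 -4.14 -0.001 0.001 -0; 1 1.4 3.8 -0.5 0 0 -0.044; 1 1.2 3.9 -0.5 0 0 -0.044; 1 1.1 3.9 -0.5 0 0 -0.044; 1 0.9 4 -0.5 0 0 -0.043; 1 0.7 4 -0.5 0 0 -0.044; 1 0.6 4 -0.5 0 0 -0.044; 1 0.4 4.1 -0.5 0 0 -0.044; 1 0.1 4 -0.5 0 0.001 -0.044; 1 0.06 4.11 -0.49 0 -0 -0.044
```

Call:
step_arm(targets="1 0 0 -3 0 0 0; 1 0 0 -5.2 0 0 0; 1 1.4 3.8 -0.5 0 0 -0.044; 1 1.2 3.9 -0.5 0 0 -0.044; 1 1.1 3.9 -0.5 0 0 -0.044; 1 0.9 4 -0.5 0 0 -0.044; 1 0.7 4 -0.5 0 0 -0.044; 1 0.6 4 -0.5 0 0 -0.044; 1 0.4 4.1 -0.5 0 0 -0.044; 1 0.1 4 -0.5 0 0 -0.044; 1 0.1 4.1 -0.5 0 0 -0.044; 1 0 0 0 0 0 0")

```text
time_s: 4.3
ee_pos: [0.5621, 0.0009, 0.3214]
tcp_rot: [0.4, 3.115, 0.004]
contact_force: [-0.9, -0.7, -3.2]
finger_gap: 0.0162
grip_force: 108.5
```

```bash
python3 -c "
from h import *
a=snap('top');c=snap('scene');s=observe();print(s['ee_pos'],s['tcp_rot'],s['contact_force'],s['finger_gap'])
up=lambda f:cv2.resize(f,None,fx=3.3,fy=3.3,interpolation=2)[:,:,::-1]
cv2.imwrite('pics/n2.png',np.hstack([up(a['frame'][150:270,210:330]),up(c['frame'][130:250,230:350])]))
for n,k in(('t',a),('s',c)):print(n,proj(k,(.5986,-.0134,.06)),proj(k,(.5104,.0784,.06)),[proj(k,s['ee_pos']-[0,0,.155]-np.array([0,0,0]))])
"
```

```text
[ 0.56088957 -0.0022591   0.32054966] [-4.05131665e-01 -3.11396246e+00  5.61050117e-04] [ 0.5106415   0.44304332 -3.13323431] 0.016357476853752228
t [275.08688829 193.24795294] [245.37019068 222.24962728] [array([271.26416528, 198.86787256])]
s [300.10236653 230.32366422] [299.1017004  191.73064961] [array([293.59951987, 197.74047599])]
```

View pics/n2.png

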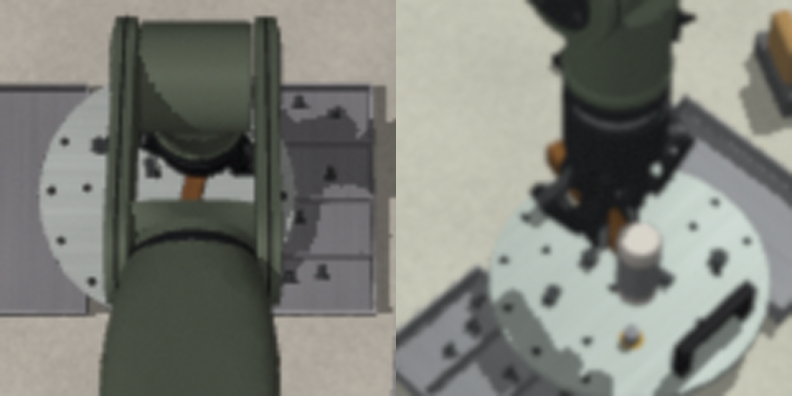

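The mallet is held with its head top at (640,240) and the lower face's near edge at about (637,303) in the crop. Pin A is visible at (630,338).

```bash
python3 -c "
from m import *
z=.3206-.1976
px=lambda X,Y:(230+(X-396+.5)/3.3-.5,130+(Y+.5)/3.3-.5)
h=onz(S,*px(640,240),z+.072);print(z,h)
# projected lower face centre/edges for upright head
for p in ([*h[:2],z+.072],[*h[:2],z]):
  q=proj(S,p);print('crop',(q-[230,130])*3.3+[396,0])
a=[proj(S,(h[0]+.017*np.cos(t),h[1]+.017*np.sin(t),z))[1] for t in np.linspace(0,6.28,60)];print('bottom edge row',(max(a)-130)*3.3)
print('pin top from S at z .06,.065',onz(S,*px(630,333),.06),onz(S,*px(630,333),.065))
"
```

```text
0.123 [ 0.60097509 -0.01061315  0.195     ]
crop [638.85 238.85]
crop [634.89733402 290.21328521]
bottom edge row 308.9234165270168
pin top from S at z .06,.065 [ 0.59998848 -0.0130859   0.06      ] [ 0.60180368 -0.01533648  0.065     ]
```

Call:
step_arm(targets="1 0 -0.2 4.6 0 0 0; 1 0 0 0 0 0 0; 1 0 0 1.3 0 0 0; 1 0 0 1.4 0 0 0; 1 0 0 0.6 0 0 0; 1 0 0 0 0 0 0")

```text
time_s: 5.0
ee_pos: [0.5613, -0.0057, 0.2429]
tcp_rot: [0.409, 3.112, 0.0]
contact_force: [0.0, 0.2, -3.6]
finger_gap: 0.0163
grip_force: 108.9
```

```bash
python3 plan.py 1 45 .5613 -.0057 .3214 75 .4731 .0861 .3214 75
```

```text
5
1 -0 0 -3.9 0 0.001 0; 1 -0.01 0.01 -3.95 0.001 0.002 0; 1 3.6 2.2 -0 -0 -0 0; 1 3.7 2.2 -0 -0 -0 0; 1 3.59 2.18 -0 -0 -0 0
```

Call:
step_arm(targets="1 0 0 -3.5 0 0 0; 1 0 0 -4.4 0 0 0; 1 3.6 2.2 0 0 0 0; 1 3.7 2.2 0 0 0 0; 1 3.6 2.2 0 0 0 0; 1 0 0 0 0 0 0")

```text
time_s: 5.6
ee_pos: [0.4688, 0.0888, 0.3212]
tcp_rot: [-0.403, -3.112, -0.001]
contact_force: [1.2, -0.5, -3.6]
finger_gap: 0.0161
grip_force: 108.7
```

```bash
python3 -c "
from h import *
a=snap('top');c=snap('scene');s=observe();print(s['ee_pos'],s['tcp_rot'],s['contact_force'])
up=lambda f:cv2.resize(f,None,fx=3.3,fy=3.3,interpolation=2)[:,:,::-1]
cv2.imwrite('pics/n3.png',np.hstack([up(a['frame'][150:270,210:330]),up(c['frame'][130:250,230:350])]))
"
```

```text
[0.47206669 0.08715155 0.32163866] [4.05824213e-01 3.11350778e+00 6.53491205e-04] [ 0.05278183  0.2110107  -3.46602027]
```

View pics/n3.png

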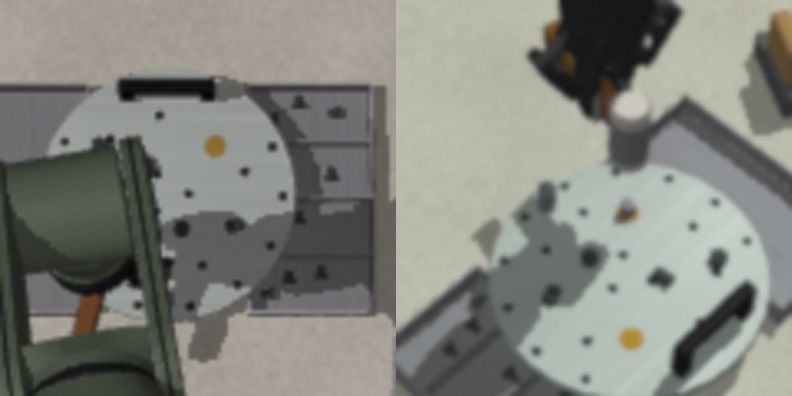

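Pin A now shows as a plain flat disc at (215,146), so it is flush. Pin B is still proud at (627,208).

Call:
step_arm(targets="1 -0.1 -0.1 4.7 0 0 0; 1 0 0 0 0 0 0; 1 0 0 1.3 0 0 0; 1 0 0 1.4 0 0 0; 1 0 0 0.6 0 0 0; 1 0 0 0 0 0 0")

```text
time_s: 6.3
ee_pos: [0.4746, 0.085, 0.2427]
tcp_rot: [0.409, 3.112, 0.001]
contact_force: [-1.0, -0.8, 2.5]
finger_gap: 0.0162
grip_force: 109.6
```

```bash
python3 plan.py 1 45 .473 .086 .33 75 .47 -.18 .33 52.4  .4528 -.3531 .29 52.4 .4528 -.3531 .23 52.4
```

```text
14
1 0.1 0 -4.4 0 0.002 0; 1 0.06 0.06 -4.33 0.001 0.001 0; 1 -1.1 -4.3 0 -0 0 0.066; 1 -1.4 -4.2 0 -0 0 0.066; 1 -1.6 -4.1 0 -0 0 0.065; 1 -2 -4 0 -0 0 0.066; 1 -2.1 -3.9 0 0 0 0.066; 1 -2.46 -3.69 0 0 0 0.066; 1 -2.3 -3.7 1 0 0 -0; 1 -2.3 -3.7 1 0 0 -0; 1 -2.3 -3.7 1 0 0 -0; 1 -2.3 -3.66 1 0 0 -0
1 -0 -0 3 0 0 -0; 1 -0 -0 3 0 0 -0
```

Call:
step_arm(targets="1 0 0 -4.4 0 0 0; 1 0 0 -4.3 0 0 0; 1 -1.1 -4.3 0 0 0 0.066; 1 -1.4 -4.2 0 0 0 0.066; 1 -1.6 -4.1 0 0 0 0.066; 1 -2 -4 0 0 0 0.066; 1 -2.1 -3.9 0 0 0 0.066; 1 -2.5 -3.7 0 0 0 0.066; 1 -2.3 -3.7 1 0 0 0; 1 -2.3 -3.7 1 0 0 0; 1 -2.3 -3.7 1 0 0 0; 1 -2.3 -3.7 1 0 0 0")

```text
time_s: 7.5
ee_pos: [0.4525, -0.3568, 0.2883]
tcp_rot: [1.015, 2.972, -0.0]
contact_force: [1.6, 0.4, -2.8]
finger_gap: 0.0162
grip_force: 109.0
```

```bash
python3 -c "
from h import *
a=snap('top');c=snap('scene');s=observe();print(s['ee_pos'],s['tcp_rot'],s['contact_force'])
up=lambda f:cv2.resize(f,None,fx=3.3,fy=3.3,interpolation=2)[:,:,::-1]
cv2.imwrite('pics/n4.png',np.hstack([up(a['frame'][150:270,210:330]),up(c['frame'][130:250,230:350])]))
import pickle;pickle.dump(a,open('top1.pkl','wb'));pickle.dump(c,open('scene1.pkl','wb'))
"; python3 plan.py 1 45  .4528 -.3531 .29 52.4 .4528 -.3531 .2 52.4
```

```text
[ 0.45219781 -0.35951446  0.28722852] [ 1.02112355  2.97030242 -0.00353419] [ 0.33881068  0.8807063  -3.18167791]
4
1 0.35 0.54 -0.28 -0.002 0.001 -0.006; 1 -0 0 3 0 0 0; 1 -0 0 3 0 0 0; 1 -0 0 3 0 0 0
```

View pics/n4.png

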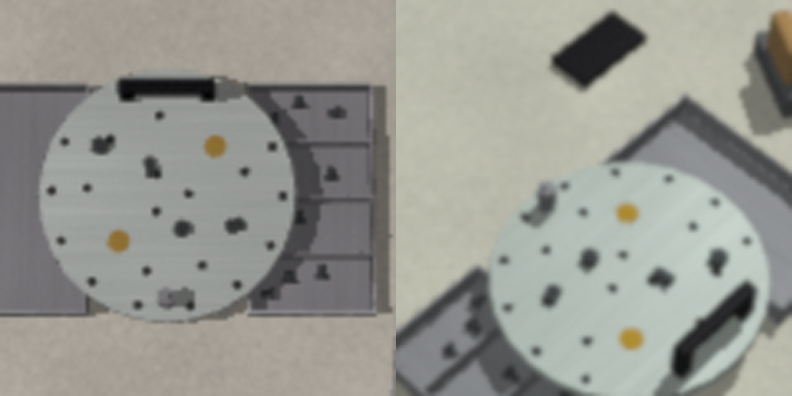

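Both pins show as flat discs at (215,146) and (118,241). Next I set the mallet down.

Call:
step_arm(targets="1 0 0 3.5 0 0 0; 1 0 0 3.5 0 0 0; 1 0 0 1.4 0 0 0; 1 0 0 0.5 0 0 0; 1 0 0 0.15 0 0 0; 1 0 0 0 0 0 0")

```text
time_s: 8.2
ee_pos: [0.4536, -0.3546, 0.1984]
tcp_rot: [1.013, 2.971, -0.001]
contact_force: [-0.3, 0.3, -3.8]
finger_gap: 0.0163
grip_force: 109.3
```

Call:
step_arm(targets="1 0 0 0.12 0 0 0; 1 0 0 0 0 0 0; -0.3 0 0 0 0 0 0; -1 0 0 0 0 0 0; -1 0 0 0 0 0 0; -1 0 0 0 0 0 0; -1 0 0 -4 0 0 0; -1 0 0 -5 0 0 0; -1 0 0 -3 0 0 0")

```text
time_s: 9.1
ee_pos: [0.4535, -0.3545, 0.3194]
tcp_rot: [1.012, 2.97, -0.002]
contact_force: [0.8, -0.7, -0.3]
finger_gap: 0.0853
grip_force: 0.0
```

```bash
python3 - <<'E'
from m import *
S2=snap("scene")
for C in(S2,):
    h=hsv(C); br=(h[...,0]>5)&(h[...,0]<20)&(h[...,1]>110)&(h[...,2]>60)
    for ce,a,m in blobs(C,br,60): print(ce,a,onz(C,*ce,.053)[:2])
# scraper direction
for c,m in ((T,0),):
    pass
a,b=np.array([.4518,.3307]),np.array([.5242,.2873]);print(np.degrees(np.arctan2(*(b-a)[::-1])))
E
python3 plan.py -1 47 .47 0 .37 52 .49 .317 .33 60
```

```text
[412.92706271  18.49570957] 3030 [0.26395185 1.00996777]
[405.33333333  58.0952381 ] 126 [0.38250475 0.78901905]
[382.53344209  76.63621533] 613 [0.38312846 0.65003448]
[348.125    143.578125] 128 [0.49291251 0.32343918]
[167.23004695 272.14084507] 213 [ 0.43495035 -0.33546373]
-30.940475030098835
15
-1 2.5 3.6 -0.6 -0 0.002 0.001; -1 2.6 3.7 -0.6 -0 0.001 0.001; -1 2.6 3.6 -0.6 -0 0.002 0; -1 2.5 3.6 -0.6 -0 0.001 0.001; -1 2.6 3.7 -0.6 -0 0.002 0.001; -1 2.5 3.6 -0.6 -0 0.001 0.001; -1 2.6 3.6 -0.6 -0 0.002 0.001; -1 2.59 3.63 -0.56 -0 0.002 0; -1 2.6 3.7 0.6 -0 -0 -0.02; -1 2.4 3.8 0.5 -0 -0 -0.02; -1 2.5 3.9 0.6 -0 -0 -0.02; -1 2.3 3.9 0.6 -0 -0 -0.02
-1 2.2 3.9 0.6 -0 -0 -0.019; -1 2.2 4 0.5 -0 -0 -0.02; -1 2.12 4.02 0.61 -0 -0 -0.02
```

Call:
step_arm(targets="-1 2.5 3.6 -0.6 0 0 0; -1 2.6 3.7 -0.6 0 0 0; -1 2.6 3.6 -0.6 0 0 0; -1 2.5 3.6 -0.6 0 0 0; -1 2.6 3.7 -0.6 0 0 0; -1 2.5 3.6 -0.6 0 0 0; -1 2.6 3.6 -0.6 0 0 0; -1 2.6 3.6 -0.6 0 0 0; -1 2.6 3.7 0.6 0 0 -0.02; -1 2.4 3.8 0.5 0 0 -0.02; -1 2.5 3.9 0.6 0 0 -0.02; -1 2.3 3.9 0.6 0 0 -0.02", newtons=90)

```text
time_s: 10.35
ee_pos: [0.4778, 0.184, 0.3409]
tcp_rot: [0.892, 3.012, 0.0]
contact_force: [1.0, -0.6, -0.5]
finger_gap: 0.0855
grip_force: 0.0
```

Call:
step_arm(targets="-1 2.2 3.9 0.6 0 0 -0.02; -1 2.2 4 0.5 0 0 -0.02; -1 2.1 4 0.6 0 0 -0.02; -1 0 0 0 0 0 0; -1 0 0 0 0 0 0")

```text
time_s: 10.85
ee_pos: [0.4855, 0.3182, 0.3233]
tcp_rot: [-0.8, -3.037, 0.002]
contact_force: [-0.1, -0.8, -0.2]
finger_gap: 0.0853
grip_force: 0.0
```

```bash
python3 plan.py -1 48 .494 .318 .2877 59 .494 .318 .2087 59; python3 -c "
from h import *
s=observe();print(s['ee_pos'],s['tcp_rot'])"
```

```text
3
-1 -0.75 0.41 3.56 -0.002 -0 0.026; -1 -0 -0 4 0 -0 0; -1 -0.01 -0.01 3.9 0 -0 0
[0.48547483 0.31821721 0.32333063] [-7.99548954e-01 -3.03722878e+00  2.29632634e-03]
```

Call:
step_arm(targets="-1 -0.75 0.41 3.5 0 0 0.026; -1 0 0 4 0 0 0; -1 0 0 3.9 0 0 0; -1 0 0 0 0 0 0; 1 0 0 0 0 0 0; 1 0 0 0 0 0 0; 1 0 0 0 0 0 0; 1 0 0 0 0 0 0; 1 0 0 0 0 0 0")

```text
time_s: 11.75
ee_pos: [0.4947, 0.3176, 0.2116]
tcp_rot: [0.842, 3.025, 0.003]
contact_force: [0.0, 0.4, 3.9]
finger_gap: 0.0194
grip_force: 89.8
```

Run:
```python
from h import *
s=observe();print(s['ee_pos'],s['tcp_rot'])
c=np.array([.5545,.0325]);a=-.02;M=np.array([[np.cos(a),-np.sin(a)],[np.sin(a),np.cos(a)]])
for p in((.033,-.022),(.033,.14),(-.033,-.092),(-.033,.14)): print(p,c+M@p)
```

```text
[0.49473676 0.3175986  0.21158305] [0.84150161 3.02467348 0.00338882]
(0.033, -0.022) [0.58705343 0.00984444]
(0.033, 0.14) [0.59029321 0.17181204]
(-0.033, -0.092) [ 0.51966672 -0.05882164]
(-0.033, 0.14) [0.52430641 0.17313196]
```

```bash
python3 plan.py 1 45 .4947 .3176 .29 59 .587 .010 .335 88.85
```

```text
10
1 -0 0 -3.9 0.001 0.001 -0.001; 1 -0 0.01 -3.94 0.002 0 -0.001; 1 -3 -2.7 -0.6 -0 0 -0.065; 1 -2.8 -2.9 -0.5 -0 0 -0.065; 1 -2.6 -3.1 -0.6 -0 0 -0.065; 1 -2.3 -3.2 -0.5 -0 0 -0.065; 1 -2.2 -3.4 -0.6 -0 0 -0.065; 1 -2 -3.5 -0.6 -0 0 -0.065; 1 -1.7 -3.6 -0.5 -0 0 -0.066; 1 -1.47 -3.72 -0.58 -0.001 0 -0.065
```

Call:
step_arm(targets="1 0 0 -3.9 0 0 0; 1 0 0 -3.9 0 0 0; 1 -3 -2.7 -0.6 0 0 -0.065; 1 -2.8 -2.9 -0.5 0 0 -0.065; 1 -2.6 -3.1 -0.6 0 0 -0.065; 1 -2.3 -3.2 -0.5 0 0 -0.065; 1 -2.2 -3.4 -0.6 0 0 -0.065; 1 -2 -3.5 -0.6 0 0 -0.065; 1 -1.7 -3.6 -0.5 0 0 -0.066; 1 -1.5 -3.7 -0.6 0 0 -0.065; 1 0 0 0 0 0 0; 1 0 0 0 0 0 0")

```text
time_s: 12.95
ee_pos: [0.5862, 0.0091, 0.3329]
tcp_rot: [-0.038, -3.14, -0.001]
contact_force: [0.3, -0.6, -3.3]
finger_gap: 0.0191
grip_force: 89.1
```

```bash
python3 plan.py 1 40 .587 .010 .2596 88.85; python3 -c "
from h import *
c=snap('scene');s=observe();print(s['ee_pos'],s['tcp_rot'],s['contact_force'])
up=lambda f:cv2.resize(f,None,fx=5,fy=5,interpolation=2)[:,:,::-1]
cv2.imwrite('pics/n5.png',up(c['frame'][150:260,230:360]))
x=np.array([1,-.02,0]);y=np.array([.02,1,0])
p=s['ee_pos']-[0,0,.2116]
for i,j in((-1,1),(1,1),(1,-1)): print((proj(c,p+x*.045*i+y*.014*j)-[230,150])*5,(proj(c,p+[0,0,.028]+x*.045*i+y*.014*j)-[230,150])*5)
"
```

```text
2
1 -0 0 3.7 0 -0 -0.002; 1 -0.08 0.09 3.63 0.001 -0.001 -0.002
[0.58596265 0.00995851 0.33275663] [-3.56508819e-02 -3.13988495e+00 -1.05382379e-03] [-0.23888455  1.18387678 -1.80297889]
[323.88836847 234.4260399 ] [325.24584386 203.97390222]
[449.15143421 336.18681425] [453.31528735 306.99255297]
[412.26107061 369.1317065 ] [415.64437312 340.36980003]
```

View pics/n5.png

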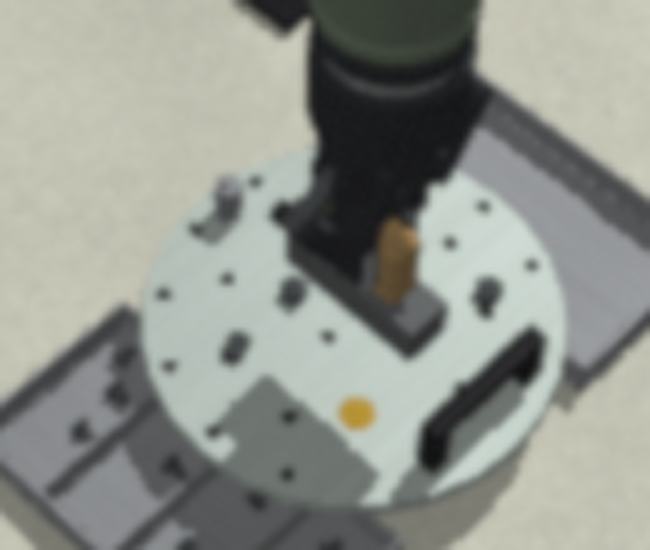

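The blade hangs above the plate with its near lower corner at (410,357). That is about 5 mm short in +x, so I'll correct for it.

Call:
step_arm(targets="1 -0.5 0 3.7 0 0 0; 1 0 0 3 0 0 0; 1 0 0 0.5 0 0 0; 1 0 0 0 0 0 0")

```text
time_s: 13.4
ee_pos: [0.5909, 0.0108, 0.2605]
tcp_rot: [-0.032, -3.139, -0.0]
contact_force: [0.1, -0.1, -1.9]
finger_gap: 0.0189
grip_force: 89.0
```

Call:
step_arm(targets="1 0 0.8 0.2 0 0 0; 1 0 1.2 0 0 0 0; 1 0 1.5 0 0 0 0; 1 0 1.5 0 0 0 0; 1 0 1.5 0 0 0 0; 1 0 1.5 0 0 0 0; 1 0 1.5 0 0 0 0; 1 0 1.5 0 0 0 0; 1 0 1.5 0 0 0 0; 1 0 1.3 0 0 0 0; 1 0 1.3 0 0 0 0; 1 0 1.2 0 0 0 0")

```text
time_s: 14.6
ee_pos: [0.5949, 0.1737, 0.2592]
tcp_rot: [-0.034, -3.141, -0.0]
contact_force: [-0.9, -0.8, -2.4]
finger_gap: 0.0187
grip_force: 89.0
```

Call:
step_arm(targets="1 0 0.3 0 0 0 0; 1 0 0 -3 0 0 0; 1 0 -1 -4 0 0 0; 1 2.5 -4 0 0 0 0; 1 2.5 -4 0 0 0 0; 1 2 -4.5 0 0 0 0; 1 0 -4.5 0 0 0 0; 1 0 -4.5 0 0 0 0; 1 0 -1 0 0 0 0; 1 0 0 0 0 0 0")

```text
time_s: 15.6
ee_pos: [0.5197, -0.0594, 0.3293]
tcp_rot: [0.04, 3.141, 0.0]
contact_force: [0.3, 0.3, -1.7]
finger_gap: 0.0186
grip_force: 89.3
```

```bash
python3 -c "
from h import *
a=snap('top');c=snap('scene');s=observe();print(s['ee_pos'],s['tcp_rot'],s['contact_force'])
up=lambda f:cv2.resize(f,None,fx=3.3,fy=3.3,interpolation=2)[:,:,::-1]
cv2.imwrite('pics/n6.png',np.hstack([up(a['frame'][150:270,195:315]),up(c['frame'][150:270,250:370])]))
"; python3 plan.py 1 45 .525 -.062 .27 88.85
```

```text
[ 0.51990143 -0.05734938  0.32917609] [-3.50446023e-02 -3.14123281e+00 -1.25571160e-03] [-0.40769937  1.08771946 -1.46588455]
2
1 -0.3 -0.2 3 0 -0 -0.001; 1 -0.22 -0.26 2.92 0.001 -0 -0.001
```

View pics/n6.png

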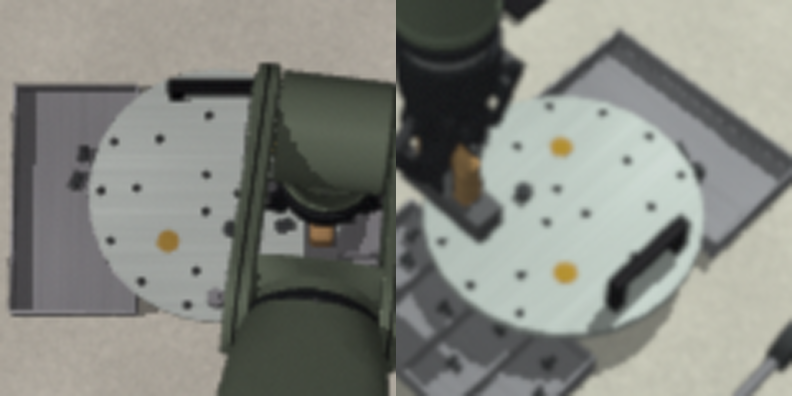

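Two chips now lie in the tray at (85,155) and (78,180). Two remain on the plate at (231,229) and (285,226). Second sweep next.

Call:
step_arm(targets="1 -0.5 -0.85 1 0 0 0; 1 0 0 3 0 0 0; 1 0 0 2.5 0 0 0; 1 0 0 0.5 0 0 0; 1 0 0 0.1 0 0 0")

```text
time_s: 16.2
ee_pos: [0.5248, -0.0657, 0.2575]
tcp_rot: [-0.032, -3.14, -0.001]
contact_force: [0.6, -0.3, -2.1]
finger_gap: 0.0191
grip_force: 89.5
```

Call:
step_arm(targets="1 0 0.8 -0.1 0 0 0; 1 0 1.2 0 0 0 0; 1 0 1.5 0 0 0 0; 1 0 1.5 0 0 0 0; 1 0 1.5 0 0 0 0; 1 0 1.5 0 0 0 0; 1 0 1.5 0 0 0 0; 1 0 1.5 0 0 0 0; 1 0 1.5 0 0 0 0; 1 0 1.5 0 0 0 0; 1 0 1.5 0 0 0 0; 1 0 1.5 0 0 0 0")

```text
time_s: 17.4
ee_pos: [0.5284, 0.1048, 0.2592]
tcp_rot: [-0.034, -3.141, -0.0]
contact_force: [0.7, 0.6, -2.5]
finger_gap: 0.0189
grip_force: 89.5
```

Call:
step_arm(targets="1 0 1.5 0 0 0 0; 1 0 1.5 0 0 0 0; 1 0 1.3 0 0 0 0; 1 0 1.3 0 0 0 0; 1 0 1.3 0 0 0 0; 1 0 0.4 0 0 0 0; 1 0 0 -3 0 0 0; 1 0 0 -4 0 0 0; 1 0 4 0 0 0 0; 1 0 4.5 0 0 0 0; 1 0 4 0 0 0 0; 1 0 2 0 0 0 0")

```text
time_s: 18.6
ee_pos: [0.533, 0.3241, 0.3292]
tcp_rot: [0.032, 3.141, 0.002]
contact_force: [-0.9, -0.8, -2.0]
finger_gap: 0.0189
grip_force: 89.3
```

```bash
python3 -c "
from h import *
a=snap('top');c=snap('scene');s=observe();print(s['ee_pos'],s['tcp_rot'],s['contact_force'])
up=lambda f:cv2.resize(f,None,fx=3.3,fy=3.3,interpolation=2)[:,:,::-1]
cv2.imwrite('pics/n7.png',np.hstack([up(a['frame'][150:270,195:315]),up(c['frame'][150:270,250:370])]))
"; python3 plan.py 1 45 .494 .318 .30 59 .494 .318 .22 59
```

```text
[0.53297905 0.32368337 0.32878435] [2.96927392e-02 3.14143093e+00 3.43490419e-04] [ 0.12232235 -0.93287367 -2.61779821]
6
1 1 -0.2 0.7 0 -0 0.131; 1 0.9 -0.2 0.7 0 -0 0.13; 1 0.9 -0.5 0.8 0 -0 0.131; 1 0.85 -0.47 0.68 0 -0 0.13; 1 0 -0 4 0 -0 0; 1 0 -0.01 4 0 -0 0
```

View pics/n7.png

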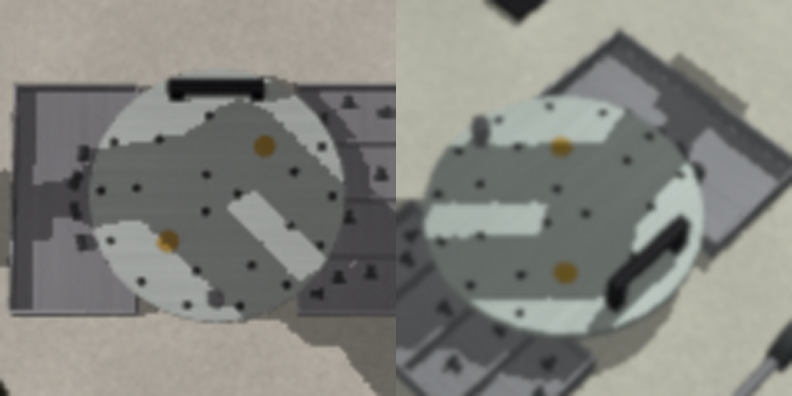

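All four chips lie in the tray, at (85,155), (75,183), (75,210) and (83,242), and the plate is clear. Next I set the scraper back.

Call:
step_arm(targets="1 1 -0.2 0.7 0 0 0.13; 1 0.9 -0.2 0.7 0 0 0.13; 1 0.9 -0.5 0.8 0 0 0.13; 1 0.9 -0.5 0.7 0 0 0.13; 1 0 0 4 0 0 0; 1 0 0 3.5 0 0 0; 1 0 0 0.8 0 0 0; 1 0 0 0.3 0 0 0; 1 0 0 0 0 0 0")

```text
time_s: 19.6
ee_pos: [0.4944, 0.3156, 0.2152]
tcp_rot: [0.841, 3.026, 0.002]
contact_force: [0.2, 0.3, -2.1]
finger_gap: 0.0193
grip_force: 89.1
```

Call:
step_arm(targets="1 0 0 0.25 0 0 0; 1 0 0 0.1 0 0 0; 1 0 0 0.05 0 0 0; 1 0 0 0 0 0 0")

```text
time_s: 20.0
ee_pos: [0.494, 0.316, 0.2115]
tcp_rot: [0.84, 3.026, 0.002]
contact_force: [-0.4, -1.3, 5.4]
finger_gap: 0.0191
grip_force: 90.5
```

In contact with the bench, so I release and retreat.

Call:
step_arm(targets="-0.3 0 0 0 0 0 0; -1 0 0 0 0 0 0; -1 0 0 0 0 0 0; -1 0 0 0 0 0 0; -1 0 0 -4 0 0 0; -1 0 0 -5 0 0 0; -1 0 0 -5 0 0 0; -1 3 -3 0 0 0 0; -1 3 -3 0 0 0 0; -1 3 -3 0 0 0 0; -1 0 0 0 0 0 0; -1 0 0 0 0 0 0")

```text
time_s: 21.2
ee_pos: [0.3697, 0.2851, 0.3507]
tcp_rot: [0.839, 3.026, 0.002]
contact_force: [-0.1, 0.0, 0.7]
finger_gap: 0.0858
grip_force: 0.0
```

Run:
```python
from m import *
for k in("scene","top"):
    C=snap(k);h=hsv(C); br=(h[...,0]>5)&(h[...,0]<20)&(h[...,1]>110)&(h[...,2]>60)
    for ce,a,m in blobs(C,br,60): print(k,ce.round(1),a,onz(C,*ce,.053)[:2])
    # chips: dark blobs in the tray region
    w=np.abs(C["frame"].astype(int)-(S if k=="scene" else T)["frame"]).sum(2)>60
    for ce,a,_ in blobs(C,w,8): print("  changed",ce.round(0),a)
print(observe()["ee_pos"])
```

```text
scene [412.9  18.5] 3026 [0.26372364 1.01014264]
scene [405.1  58. ] 127 [0.38152987 0.7890124 ]
scene [382.5  76.6] 613 [0.38301712 0.65006991]
scene [346.9 144. ] 126 [0.49124503 0.31928288]
scene [125.8 239.6] 271 [ 0.28007545 -0.35334635]
scene [167.2 271.4] 222 [ 0.43315531 -0.3342116 ]
  changed [139.  45.] 657
  changed [186.  56.] 1185
  changed [289.   4.] 164
  changed [315.  59.] 2483
  changed [347.   8.] 375
  changed [328.   9.] 9
  changed [331.  16.] 50
  changed [126. 135.] 987
  changed [173. 113.] 313
  changed [227. 180.] 8130
  changed [342. 137.] 9
  changed [353. 151.] 83
  changed [346. 141.] 15
  changed [339. 152.] 61
  changed [172. 152.] 74
  changed [169. 163.] 73
  changed [335. 164.] 18
  changed [ 94. 233.] 2026
  changed [299. 194.] 36
  changed [340. 199.] 37
  changed [288. 208.] 48
  changed [327. 208.] 50
  changed [166. 228.] 1515
  changed [310. 214.] 49
  changed [277. 219.] 43
  changed [245. 228.] 133
  changed [132. 226.] 27
  changed [300. 233.] 41
  changed [161. 270.] 139
  changed [170. 277.] 147
  changed [171. 310.] 87
  changed [156. 
[... 286 characters left out ...]
94.] 26
  changed [220. 196.] 24
  changed [255. 200.] 32
  changed [218. 204.] 29
  changed [218. 213.] 30
  changed [281. 218.] 28
  changed [184. 330.] 32551
  changed [265. 219.] 34
  changed [221. 223.] 30
  changed [247. 222.] 26
  changed [393. 225.] 34
  changed [187. 231.] 24
  changed [392. 247.] 158
  changed [400. 232.] 14
  changed [380. 246.] 71
  changed [174. 242.] 8
  changed [355. 294.] 1654
  changed [ 25. 297.] 26
  changed [  8. 318.] 331
  changed [391. 351.] 2713
  changed [300. 358.] 225
  changed [325. 356.] 9
  changed [335. 356.] 42
  changed [274. 372.] 281
  changed [286. 367.] 8
  changed [301. 378.] 26
  changed [310. 399.] 17
[0.37105311 0.28558586 0.35053193]
```

```bash
python3 -c "
from bench import hand_in
print(hand_in())"
```

```text
the job is handed in; nothing more can be done
None
```

I handed the job in at about 21 s of robot time: the last pictures show both pins flush, all four chips in the undivided tray, and the mallet and scraper set down on the open bench clear of the plate; the hand-in returned no verdict.

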